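# Hold the starwheel on the drive shaft's flat

## Robot

A 7-joint arm with a two-finger parallel gripper is mounted at the origin on the work surface. World frame = base frame: x ahead of the robot, y to its left, z up, the work surface at z = 0. Lengths are in m, angles in rad, forces in N, time in s.
With the tool pointing down it reaches from about 0.425 to 0.925 m from the base axis. Payload 6.8 kg.
Tool frame: the origin (TCP) lies where the fingers leave the gripper's body, on its centre line; the fingertips stand 73 mm ahead of it and the grasp point (between the pads) lies 54 mm ahead of it; z points along the fingers, y is the line along which they close (so a half turn about z gives the same grasp; the last joint's range is limited). The gripper opens to 85 mm and grips with 20 to 120 N. Pads are 22 mm wide; open, the fingers measure 114 mm over their backs; the gripper's body (76 mm by 85 mm) begins 54 mm behind the grasp point. The pads swing forward as they close: fully open they stand 13 mm farther back than shut.
Start: joints at [-0.108, 0.477, 0.022, 1.555, -0.011, 1.109, -0.083], TCP at [0.675, 0, 0.304] pointing down, gripper open.
Joint ranges: [-2.96, 2.96], [-0.34, 2.1], [-1.41, 1.46], [0.24, 2.44], [-1.37, 4.51], [0.17, 1.92], [-2.96, 2.96]. Speed limits (rad/s): [2.39, 2.39, 3.14, 3.14, 3.14, 3.14, 3.14].

## Interface

Orientations are given as a rotation vector (axis times angle).
In Python, from bench import r gives the robot as it stands.
- The arm moves only by the tool tcp_steps, called after ">>>" as a command line: name --argument value ..., lists and objects as JSON in quotes. Schema: {"type":"object","properties":{"moves":{"type":"array","items":{"type":"array","items":{"type":"array","items":{"type":"number"},"minItems":6,"maxItems":6},"minItems":1,"maxItems":5},"minItems":1,"maxItems":1},"finger_gap":{"type":"number"},"clamp_n":{"type":"number"},"only":{"type":"string"},"quiet":{"type":"boolean"},"lines":{"type":"string"}},"required":["moves"],"additionalProperties":false}. moves is a list that holds a single list of rows (three levels of brackets), with 1 to 5 rows, each of 6 numbers: dx, dy, dz in shares of 0.4 m (1.0 is 0.4 m), then a rotation vector rx, ry, rz in a scale on which 1.0 is 2 pi rad; each row is the pose to reach, as a shift and turn from the pose commanded when the call began, along the tool's axes at that moment; what a row does not reach only later rows make up. A row lasts 1/10 s, in which the tool goes at most 0.05 m and 0.15 rad, less where a joint would pass 70% of its speed; a pose out of reach is approached as far as the arm can. finger_gap is the finger opening in m, set as the call begins (left out keeps the last). The fingers move at their own pace and stop on an object; clamp_n is the grip in N (left out, the last holds). Time passes only in rows, so rows that do not move let the fingers close. The tool returns the time, the measured TCP pose, the force, the opening and the grip force at its end. only (a regular expression) keeps the lines of the reply that match it, lines (a string "A,B") keeps lines A to B, and quiet returns only ok. Shift and turn numbers lie between -1 and 1, and a call with a number outside is refused. Input that does not fit is refused with a message, and nothing moves.
- r.get_obs(): the state, without advancing time (a new reading comes with each control period).
- r.grab_frame(name): name is "scene" or "side" or "wrist"; returns (picture, depth): 420x560x3 uint8, blue, green, red; 420x560 float32, m along the optical axis (not along the pixel's ray), 0 where there is no reading.
- r.camera_info(name): a dict with "camera_matrix" (3x3 intrinsics, pixels), "R" (3x3) and "t" (3): a world point X has camera coordinates R X + t. Camera axes: x right, y down, z forward; pixel columns grow to the right and rows downward; lengths in m; the calibration is good to about 2 mm. A picture is of the moment at which its call begins: read the wrist's pose just before it. camera_info takes no time and is no camera call; for the wrist camera it gives the pose at the moment of the call.
- r.hand_in(): hands the job in; it is judged then, once.
The state is a dict: "clock": time; "joints": joint angles; "qvel": joint speeds; "tau": joint torques, N m; "tcp_pos": TCP position; "orientation": TCP orientation; "contact_force": force on the tool from outside, world axes, zero at the start; "moment": the same for the moment, N m; "grip_width": finger opening in m; "gripper_force": force on a finger pad.
Only numpy, scipy, OpenCV 4.12 (cv2) and the standard library are available. Lean on these libraries where they do the work, as an engineer would, in place of code of your own. Each camera call takes 0.05 s, during which the arm holds its last target. There are 200 camera calls.

## Task

Close the fingers on the bare drive shaft so that one pad lies on its set-screw flat, and turn the shaft by that grip until the flat faces the red timing arrow. Then pick up the white starwheel by its hub, lower it over the shaft with its set screw on the flat, and hold it there with its plate level with the white guide rails, not resting on the bearing flange below. Finish while still holding it so, for me to tighten the screw from across the table; leave the cartridge nest, the cap tray and the hex key where they are.

Things in the scene. Friction and masses are not known exactly. Their poses are not given: they have to be found in the camera images.
- station: benchtop starwheel station, fixed: grey box with aluminium deck, deck top 60 mm above the table, spanning -92 to +132 mm in x and y. Origin on the table under the shaft axis, z up; +x is the side of the red timing arrow, which lies on the deck 35 to 88 mm from the shaft axis with its tip towards the shaft
- bearing: dark round bearing flange on the deck around the shaft, 64 mm across, top 70 mm above the table. Origin and axes as the station's
- guides: white guide rails on the deck, 10 mm thick, underside 84 mm and top 94 mm above the table; origin and axes as the station's. They run round the -x and -y sides of the wheel's place, 57 mm from the shaft axis. Five cartridges, tops 105 mm above the table, stand in the lane at x = -50 mm, y = 66 to 116 mm
- shaft (a joint): turn of the vertical steel drive shaft (rad): 0 when its flat faces the red arrow (station +x), positive counterclockwise seen from above. It stays where it is left; turning takes about 0.08 N m
- flat: set-screw flat of the 24 mm drive shaft, turning with it. Origin on the shaft axis at its top end, 140 mm above the table; z up, x out of the flat. The flat is 8.5 mm from the axis, 17 mm wide, and runs 48 mm down from the top (chamfered 2 mm); below it the shaft is round. Pads closed square on the flat stand 20.5 mm apart, across the round 24 mm
- wheel: starwheel, loose, flat on the table, about 0.24 kg: white plate 100 mm diameter, 10 mm thick, with 8 pockets; on it an aluminium hub 40 mm diameter, 30 mm high. Origin at the centre of the underside, z up, +x towards the set screw. Through bore 26 mm. The screw's point reaches into the bore to 10.2 mm from the axis: it goes down the shaft only over the flat (within about 15 degrees)
- set_screw (a point): outer end of the black set screw, 6 mm diameter, which stands 6 mm out of the hub's side: 26 mm from the wheel's axis, 25 mm above the wheel's underside
- nest: bystander: white block 96 x 118 x 38 mm with 20 amber cartridges standing in it, 69 mm high, 92 mm at three capped ones; origin at the centre of the underside. It and the wheel may have changed sides
- cap_tray: bystander: white open tray 160 x 200 x 55 mm of white caps at the robot's right; origin at the centre of the underside
- hex_key: bystander: L-shaped hex key, 140 x 32 mm, 6 mm thick, lying at the robot's left; origin at the middle of its long arm

How it is judged:
By the outcome, as a careful person would: the job done as asked, in the order asked, and still so for the second after the job is handed in, while the arm keeps its last pose, push and grip.
It also fails if it takes over 56 s, if anything falls off the work surface, if the arm or the gripper's body presses on something with over 40 N, if the wrist force passes 120 N, or if a joint passes its speed limit or range.

## Working session

There is one attempt and no reset: what is moved stays moved. The work goes in short steps, Python scripts to look and compute and a tool call to move; the robot and the scene stay as the last step left them, time stands still between calls to the robot, and variables do not carry over. Pictures are saved under pics/ and viewed, at most 10 in all, crops included, and the job is handed in when it is done.

```bash
ls; mkdir -p pics
```

Run:
```python
from bench import r
import cv2,numpy as np
o=r.get_obs();print(o['clock'],o['tcp_pos'],o['orientation'],o['grip_width'])
for n in ["scene","side","wrist"]:
    ci=r.camera_info(n);p,d=r.grab_frame(n)
    cv2.imwrite(f"pics/{n}0.png",p);np.savez(f"pics/{n}0.npz",p=p,d=d,K=ci["camera_matrix"],R=ci["R"],t=ci["t"])
    print(n,ci)
a=[cv2.imread(f"pics/{n}0.png") for n in["scene","side"]]
```

```text
bench.py
pics
0.0 [ 6.74557749e-01 -2.21264913e-05  3.02974959e-01] [-2.22066303e+00 -2.22061754e+00  2.07796336e-03] 0.08537786311688735
scene {'camera_matrix': array([[389.31349614,   0.        , 283.11237497],
       [  0.        , 389.31349614, 215.02663972],
       [  0.        ,   0.        ,   1.        ]]), 'R': array([[-0.18035674,  0.98352026,  0.01262283],
       [ 0.65367728,  0.12944009, -0.7456214 ],
       [-0.73496766, -0.12622659, -0.66625024]]), 't': array([ 0.11626397, -0.26506054,  1.34021065])}
side {'camera_matrix': array([[427.19841993,   0.        , 274.59881171],
       [  0.        , 427.19841993, 204.00146336],
       [  0.        ,   0.        ,   1.        ]]), 'R': array([[-0.93157201, -0.36324586, -0.01503473],
       [-0.26033846,  0.69538215, -0.66982651],
       [ 0.25376659, -0.62007751, -0.74236541]]), 't': array([0.50267758, 0.23921196, 0.94367626])}
wrist {'camera_matrix': array([[300.14925666,   0.        , 277.26055075],
       [  0.        , 300.14925666, 208.78251163],
       [  0.        ,   0.        ,   1.        ]]), 'R': array([[ 9.99999777e-01,  3.72739515e-04, -5.54152328e-04],
       [ 5.34402140e-04, -9.44250175e-01,  3.29228372e-01],
       [-4.00542009e-04, -3.29228595e-01, -9.44250164e-01]]), 't': array([-0.67407489, -0.04353378,  0.3800577 ])}
```

View pics/scene0.png

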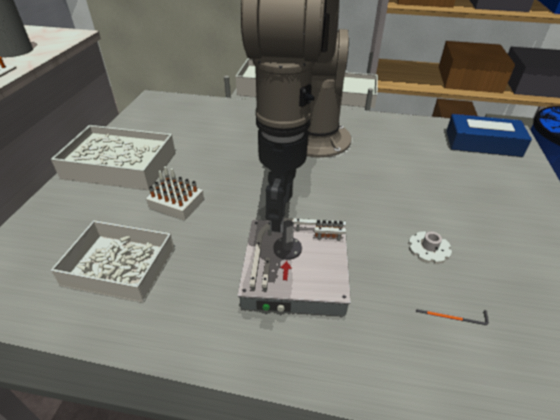

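View pics/wrist0.png

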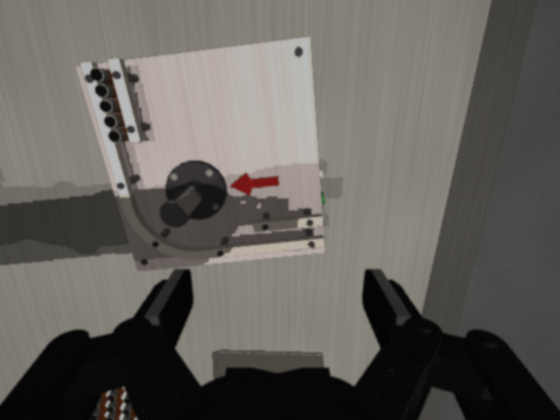

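View pics/side0.png

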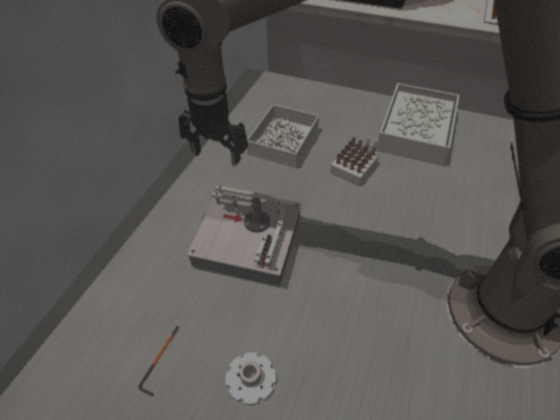

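The wrist view shows the flange near (197,190), with the shaft top near (175,212) and the arrow from (232,185) to (279,182). In the scene view the wheel is at (431,245), on the robot's left, and the hex key is at (455,317). In the side view the wheel is at (250,377). Next I'll measure the station, shaft and wheel.

Create h.py:
```python
import cv2,numpy as np
from bench import r
def grab(n,name):
    o=r.get_obs();ci=r.camera_info(n);p,d=r.grab_frame(n)
    cv2.imwrite(f"pics/{name}.png",p);np.savez(f"pics/{name}.npz",p=p,d=d,K=ci["camera_matrix"],R=ci["R"],t=ci["t"]);return load(name)
def load(name):
    f=np.load(f"pics/{name}.npz");return {k:f[k] for k in f}
def plane(c,uv,z):
    uv=np.atleast_2d(uv).astype(float)
    ray=(np.c_[uv,np.ones(len(uv))]@np.linalg.inv(c['K']).T)@c['R']
    o=-c['R'].T@c['t'];s=(z-o[2])/ray[:,2];return o+ray*s[:,None]
def cloud(c):
    h,w=c['d'].shape;v,u=np.mgrid[:h,:w]
    X=np.stack([u,v,np.ones_like(u)],-1)@np.linalg.inv(c['K']).T*c['d'][...,None]
    return (X-c['t'])@c['R']
def tri(c1,u1,c2,u2):
    P=[c['K']@np.c_[c['R'],c['t']] for c in(c1,c2)]
    X=cv2.triangulatePoints(P[0],P[1],np.array(u1,float).reshape(2,1),np.array(u2,float).reshape(2,1));return (X[:3]/X[3]).ravel()
def proj(c,X):
    x=c['K']@(c['R']@np.array(X)+c['t']);return x[:2]/x[2]
def red(c):
    p=c['p'].astype(int);return ((p[...,2]>100)&(p[...,1]<60)&(p[...,0]<60)).astype(np.uint8)
```

Run:
```python
from h import *
for n in["scene0","side0","wrist0"]:
    c=load(n);m=red(c);k,l,st,ce=cv2.connectedComponentsWithStats(m)
    i=1+np.argmax(st[1:,4]);v,u=np.nonzero(l==i)
    X=plane(c,np.c_[u,v],0.06)[:,:2];mu=X.mean(0);w,V=np.linalg.eigh(np.cov((X-mu).T));a=V[:,1];a*=np.sign(a[0])
    s=(X-mu)@a
    print(n,ce[i],st[i,4],'mean',mu.round(4),'yaw',np.degrees(np.arctan2(a[1],a[0])).round(2),'ext',s.min(),s.max(),'axis est',(mu+a*(s.min()-.035)).round(4),(mu+a*(s.max()-.088)).round(4))
    C=cloud(c);ok=c['d']>0
    for lo,hi in((.125,.15),(.06,.064),(.066,.074)):
        q=ok&(C[...,2]>lo)&(C[...,2]<hi)&(np.hypot(*(np.moveaxis(C[...,:2],-1,0)-mu[:,None,None]+.06*a[:,None,None]))<.03)
        P=C[q];print(lo,len(P),P.mean(0).round(4) if len(P) else '',np.percentile(P,[2,98],axis=0).round(4).tolist() if len(P) else '')
# wheel
for n,uv in(("scene0",(431,245)),("side0",(250,377))):
    c=load(n);C=cloud(c);x0=plane(c,uv,.01)[0];print(n,'wheel',x0)
    q=(c['d']>0)&(np.linalg.norm(C[...,:2]-x0[:2],axis=-1)<.07)&(C[...,2]>.005)
    P=C[q];print(len(P),np.percentile(P,[1,50,99],axis=0).round(4).tolist());t=P[P[:,2]>.034];print('hub',len(t),t.mean(0),np.percentile(t,[2,98],axis=0).round(4).tolist())
    y0,x1=max(0,uv[1]-45),uv[0]-60
    cv2.imwrite(f"pics/w_{n}.png",cv2.resize(c['p'][y0:y0+90,x1:x1+120],None,fx=4,fy=4,interpolation=2))
a=[cv2.imread(f"pics/w_{n}.png") for n in("scene0","side0")];h=min(x.shape[0] for x in a)
cv2.imwrite("pics/w2.png",cv2.resize(np.hstack([x[:h] for x in a]),(800,int(h*800/960))))
```

```text
scene0 [285.25352113 269.77464789] 71 mean [0.6497 0.0048] yaw 8.19 ext -0.021627088280306704 0.024953536345293376 axis est [ 0.5936 -0.0033] [ 0.5873 -0.0042]
0.125 96 [ 0.5931 -0.      0.1348] [[0.5816, -0.0092, 0.1264], [0.6016, 0.0096, 0.1391]]
0.06 7 [ 0.6171 -0.0118  0.0614] [[0.6099, -0.0245, 0.0604], [0.6198, -0.0037, 0.0624]]
0.066 292 [ 0.5962 -0.0032  0.0681] [[0.57, -0.0299, 0.0664], [0.6179, 0.0238, 0.0717]]
side0 [235.92857143 217.78571429] 14 mean [0.6405 0.0028] yaw 36.54 ext -0.00719133817900459 0.007143463983838021 axis est [ 0.6066 -0.0223] [ 0.5756 -0.0454]
0.125 16 [ 0.5871 -0.0077  0.1388] [[0.5782, -0.0121, 0.1369], [0.5949, -0.0039, 0.1401]]
0.06 31 [ 0.5851 -0.0469  0.0612] [[0.5647, -0.061, 0.0601], [0.6193, -0.0321, 0.0633]]
0.066 55 [ 0.5842 -0.0193  0.0695] [[0.5649, -0.032, 0.0667], [0.6128, -0.0069, 0.0719]]
wrist0 [253.17180617 182.97356828] 454 mean [0.6483 0.0045] yaw 6.81 ext -0.02307270895255599 0.026153851513117627 axis est [ 0.5906 -0.0024] [ 0.5869 -0.0029]
0.125 729 [ 5.892e-01 -4.000e-04  1.375e-01] [[0.578, -0.0117, 0.1261], [0.5994, 0.0099, 0.1408]]
0.06 0  
0.066 1644 [0.593  0.0019 0.0698] [[0.5617, -0.0299, 0.0683], [0.6162, 0.0249, 0.0716]]
scene0 wheel [0.46281141 0.33393158 0.01      ]
938 [[0.4214, 0.2868, 0.0054], [0.4763, 0.3276, 0.0086], [0.5123, 0.3781, 0.0387]]
hub 115 [0.46560589 0.33159094 0.03699235] [[0.4464, 0.3131, 0.0342], [0.4842, 0.3503, 0.0395]]
side0 wheel [0.46226854 0.33226295 0.01      ]
1879 [[0.4158, 0.2863, 0.0056], [0.4583, 0.3389, 0.0098], [0.5075, 0.3789, 0.041]]
hub 219 [0.46122233 0.3327427  0.03896922] [[0.4425, 0.3139, 0.0343], [0.4803, 0.3513, 0.0418]]
```

View pics/w2.png

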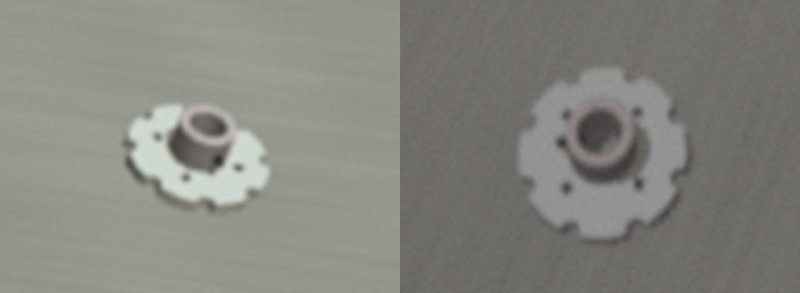

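Units first: shifts go in shares of 0.4 m and turns go in shares of 2 pi rad. So -0.086 m is -0.215, 0.063 m is 0.1575.

>>> tcp_steps --moves '[[[-0.025,-0.075,0.05,0,0,0],[-0.05,-0.15,0.1,0,0,0],[-0.075,-0.215,0.1575,0,0,0],[-0.075,-0.215,0.1575,0,0,0]]]' --finger_gap 0.085

```text
clock: 0.55
tcp_pos: [0.5835, -0.0322, 0.2372]
orientation: [-2.22, -2.215, 0.012]
contact_force: [0.3, -0.6, 0.3]
grip_width: 0.0847
gripper_force: 0.0
```

Run:
```python
from h import *
c=grab("wrist","s1")
u=proj(c,[.589,-.001,.14]).round().astype(int);print(u)
x,y=max(u[0]-60,0),max(u[1]-50,0)
crop=c['p'][y:y+100,x:x+120];g=cv2.convertScaleAbs(crop,alpha=2.0,beta=10)
cv2.imwrite("pics/s1c.png",cv2.resize(g,(720,600),interpolation=cv2.INTER_CUBIC));print(x,y)
```

```text
[289 200]
229 150
```

View pics/s1c.png

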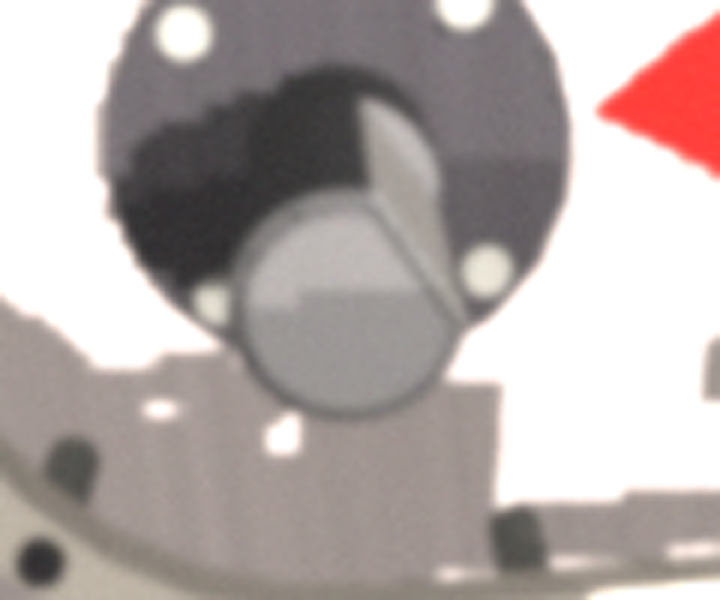

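The picture shows the D-shaped shaft top with its centre near px (287,200.5). The flat's chord runs from (290.7,181.7) to (306.5,204.2), so its normal points about 35° up and to the right. The arrow tip is at (329,168).

Run:
```python
from h import *
c=load("s1")
def yaw(v):return np.degrees(np.arctan2(v[1],v[0])).round(2)
ctr=plane(c,(287.2,200.5),.14)[0];print('shaft top',ctr)
ch=plane(c,[(290.7,181.7),(306.5,204.2)],.14);v=ch[1]-ch[0];print('chord',ch.round(4).tolist(),np.linalg.norm(v),'normal yaw',yaw([-v[1],v[0]]), yaw(ch.mean(0)-ctr))
lo=plane(c,[(229+360/6,150+100/6),(229+440/6,150+195/6)],.092);v=lo[1]-lo[0];print('low',np.linalg.norm(v),yaw([-v[1],v[0]]))
C=cloud(c);q=(np.abs(C[...,2]-.139)<.006)&(np.linalg.norm(C[...,:2]-ctr[:2],axis=-1)<.02)
P=C[q];print('top z',np.median(P[:,2]),len(P),P.mean(0));e,rr=cv2.minEnclosingCircle(P[:,:2].astype(np.float32));print('circ',e,rr)
# triangulate top centre with first view: top centre there by depth mask
c0=load("wrist0");C0=cloud(c0);q0=(np.abs(C0[...,2]-.139)<.006)&(np.linalg.norm(C0[...,:2]-ctr[:2],axis=-1)<.02)
def mc(q):
    v,u=np.nonzero(q);return np.array([u.mean(),v.mean()])
print(mc(q0),mc(q),'tri',tri(c0,mc(q0),c,mc(q)))
# flat side face by depth
q=(C[...,2]>.096)&(C[...,2]<.135)&(np.linalg.norm(C[...,:2]-ctr[:2],axis=-1)<.016);P=C[q]
print(len(P));A=np.c_[P[:,:2]-ctr[:2]];
if len(P)>20:
    w,V=np.linalg.eigh(np.cov(A.T));n=V[:,0];n*=np.sign(n@A.mean(0));print('face normal',yaw(n),(A@n).mean(),(A@n).std())
m=red(c);k,l,st,ce=cv2.connectedComponentsWithStats(m);i=1+np.argmax(st[1:,4]);v,u=np.nonzero(l==i)
X=plane(c,np.c_[u,v],0.06)[:,:2];b=cv2.fitLine(X.astype(np.float32),cv2.DIST_L2,0,.0001,.0001).ravel();print('arrow',X.mean(0),yaw(b[:2]),'bearing from shaft',yaw(X.mean(0)-ctr[:2]))
for n in("wrist0","s1"):
    d=load(n);p=d['p'];Cd=cloud(d);dk=((np.abs(Cd[...,2]-.061)<.006)&(d['d']>0)).astype(np.uint8)
    k,l,st,ce=cv2.connectedComponentsWithStats(dk);i=1+np.argmax(st[1:,4]);v,u=np.nonzero(l==i);X=plane(d,np.c_[u,v],.06)[:,:2]
    R=cv2.minAreaRect((X*1000).astype(np.float32));print(n,'deck',R, Cd[l==i][:,2].mean())
```

```text
shaft top [ 0.58822168 -0.00110629  0.14      ]
chord [[0.5901, 0.0102, 0.14], [0.5995, -0.0034, 0.14]] 0.016488391334494444 normal yaw 34.84 34.24
low 0.015397435947157556 40.17
top z 0.13951246204278864 1193 [ 0.58706605 -0.00121241  0.13924246]
circ (0.5875133275985718, -0.0019156947964802384) 0.012449188157916069
[173.94533762 212.99196141] [285.1860855  200.18776194] tri [ 0.58712883 -0.00237402  0.13532423]
427
face normal 69.68 0.006769225578673735 0.003197165995508613
arrow [0.64870702 0.00469388] 6.29 bearing from shaft 5.48
wrist0 deck ((615.37255859375, 32.43226623535156), (201.78262329101562, 201.37643432617188), 6.443614482879639) 0.059736967982438216
s1 deck ((618.4319458007812, 30.967681884765625), (195.20077514648438, 197.14012145996094), 6.392672538757324) 0.059842489366443936
```

In the tool's units: 0.03 m is 0.075, 0.024 m is 0.06, -0.607 rad is -0.0966.

```bash
python3 -c "
from h import *
o=r.get_obs();print(o['clock'],o['tcp_pos'],o['orientation'])"
```

```text
0.6 [ 0.58647635 -0.03106034  0.23921217] [-2.22110749 -2.21762902  0.00585382]
```

>>> tcp_steps --moves '[[[0.02,0.0025,0,0,0,-0.0207],[0.04,0.0025,0,0,0,-0.0414],[0.06,0.0025,0,0,0,-0.0621],[0.075,0.0025,0,0,0,-0.0828],[0.075,0.0025,0,0,0,-0.0966]]]'

```text
clock: 1.1
tcp_pos: [0.5914, 0.0019, 0.2418]
orientation: [1.446, 2.788, 0.003]
contact_force: [0.1, 0.2, 0.2]
grip_width: 0.0853
gripper_force: 0.0
```

>>> tcp_steps --moves '[[[0,0,0,0,0,0],[0,0,0,0,0,0]]]'

```text
clock: 1.3
tcp_pos: [0.5908, 0.0002, 0.2414]
orientation: [1.459, 2.781, 0.001]
contact_force: [0.0, -0.8, -0.4]
grip_width: 0.0853
gripper_force: 0.0
```

```bash
python3 -c "
from h import *
from scipy.spatial.transform import Rotation as Ro
o=r.get_obs();M=Ro.from_rotvec(o['orientation']).as_matrix();print(o['tcp_pos'],M.round(3).tolist(),o['joints'])
print('d tool',M.T@(np.array([.5866,-.0022,.174])-o['tcp_pos']), np.degrees(np.arctan2(M[1,1],M[0,1])))"
```

```text
[5.90840741e-01 1.50600048e-04 2.41368796e-01] [[-0.568, 0.823, 0.001], [0.823, 0.568, 0.0], [-0.0, 0.001, -1.0]] [-0.01006159  0.40932712 -0.12282684  1.81735792  0.06126026  0.91737992
  0.44446844]
d tool [ 0.00050429 -0.00490073  0.06736314] 34.63596677906462
```

Run:
```python
from h import *
for n in("s1","s2"):
    c=grab("wrist","s2") if n=="s2" else load(n)
    C=cloud(c);q=((C[...,2]>.135)&(C[...,2]<.145)&(np.linalg.norm(C[...,:2]-[.588,-.001],axis=-1)<.02)).astype(np.uint8)
    q=cv2.morphologyEx(q,cv2.MORPH_OPEN,np.ones((3,3)));v,u=np.nonzero(q)
    X=plane(c,np.c_[u,v],.1395)[:,:2];h=cv2.convexHull((X*1000).astype(np.float32)).reshape(-1,2)
    e,rr=cv2.minEnclosingCircle(h);e=np.array(e);a=np.arange(0,360,2)
    s=np.array([((h-e)@[np.cos(np.radians(t)),np.sin(np.radians(t))]).max() for t in a])
    print(n,len(X),e,rr,'min support',a[s.argmin()],s.min(), 'near',[(int(t),round(float(x),1)) for t,x in zip(a,s) if 14<=t<=56])
```

```text
s1 1162 [587.90386963  -0.97382128] 12.201144218444824 min support 34 8.612718869395971 near [(14, 10.6), (16, 10.4), (18, 10.2), (20, 10.1), (22, 9.9), (24, 9.6), (26, 9.4), (28, 9.2), (30, 9.0), (32, 8.8), (34, 8.6), (36, 8.7), (38, 8.9), (40, 9.2), (42, 9.4), (44, 9.7), (46, 9.9), (48, 10.1), (50, 10.3), (52, 10.5), (54, 10.6), (56, 10.8)]
s2 945 [586.91381836  -0.70669103] 12.413674354553223 min support 36 8.262570038698763 near [(14, 10.8), (16, 10.6), (18, 10.4), (20, 10.2), (22, 10.0), (24, 9.7), (26, 9.5), (28, 9.2), (30, 8.9), (32, 8.6), (34, 8.3), (36, 8.3), (38, 8.6), (40, 8.9), (42, 9.2), (44, 9.4), (46, 9.7), (48, 9.9), (50, 10.2), (52, 10.4), (54, 10.6), (56, 10.8)]
```

In the tool's units: 0.0675 m is 0.1688, 0.001 m is 0.0025.

>>> tcp_steps --moves '[[[0.0025,-0.0125,0,0,0,0],[0.0025,-0.0125,0.05,0,0,0],[0.0025,-0.0125,0.1,0,0,0],[0.0025,-0.0125,0.15,0,0,0],[0.0025,-0.0125,0.1688,0,0,0]]]'

```text
clock: 1.85
tcp_pos: [0.5841, -0.0023, 0.1717]
orientation: [-1.456, -2.781, 0.003]
contact_force: [0.4, -0.1, 0.8]
grip_width: 0.085
gripper_force: 0.0
```

>>> tcp_steps --moves '[[[0,0,0,0,0,0],[0,0,0,0,0,0],[0,0,0,0,0,0]]]' --finger_gap 0.03 --clamp_n 20

```text
clock: 2.15
tcp_pos: [0.586, -0.002, 0.1746]
orientation: [1.456, 2.782, 0.002]
contact_force: [-0.4, 0.2, 0.5]
grip_width: 0.0436
gripper_force: 0.0
```

```bash
python3 -c "
from h import *
from scipy.spatial.transform import Rotation as Ro
o=r.get_obs();M=Ro.from_rotvec(o['orientation']).as_matrix();print(o['tcp_pos'])
print('d tool',M.T@(np.array([.5861,-.0019,.174])-o['tcp_pos']), np.degrees(np.arctan2(M[1,1],M[0,1])))"
```

```text
[ 0.58600181 -0.00201186  0.17455309]
d tool [3.64689155e-05 1.43522720e-04 5.53288595e-04] 34.76093284226663
```

>>> tcp_steps --moves '[[[0,0,0,0,0,0],[0,0,0,0,0,0],[0,0,0,0,0,0],[0,0,0,0,0,0]]]' --finger_gap 0.0 --clamp_n 30

```text
clock: 2.55
tcp_pos: [0.5862, -0.0018, 0.1743]
orientation: [1.455, 2.782, 0.002]
contact_force: [1.3, 0.6, 5.8]
grip_width: 0.0199
gripper_force: 32.1
```

>>> tcp_steps --moves '[[[0,0,0,0,0,0],[0,0,0,0,0,0],[0,0,0,0,0,0]]]'

```text
clock: 2.85
tcp_pos: [0.5861, -0.0017, 0.1743]
orientation: [1.455, 2.782, 0.002]
contact_force: [2.0, 0.9, 6.3]
grip_width: 0.0194
gripper_force: 32.1
```

```bash
python3 -c "
from h import *
o=r.get_obs();print(o['tcp_pos'],o['contact_force'],o['moment'],o['grip_width'])"
```

```text
[ 0.58614814 -0.00173218  0.17434865] [1.95488057 0.91418179 6.25733648] [ 0.1117314  -0.01038463  0.11343198] 0.019439203161115463
```

In the tool's units: 0.0008 m is 0.002, 0.0002 m is 0.0005, 0.497 rad is 0.0791.

>>> tcp_steps --moves '[[[0.0005,0,0,0,0,0.0159],[0.001,0,0,0,0,0.0318],[0.0013,0.0003,0,0,0,0.0477],[0.0018,0.0003,0,0,0,0.0637],[0.002,0.0005,0,0,0,0.0791]]]' --clamp_n 50

```text
clock: 3.35
tcp_pos: [0.5861, -0.0009, 0.1744]
orientation: [2.099, 2.335, 0.003]
contact_force: [2.7, 0.9, 4.9]
grip_width: 0.0194
gripper_force: 48.8
```

>>> tcp_steps --moves '[[[0,0,0,0,0,0],[0,0,0,0,0,0],[0,0,0,0,0,0],[0,0,0,0,0,0]]]'

```text
clock: 3.75
tcp_pos: [0.5861, -0.0009, 0.1744]
orientation: [2.095, 2.339, 0.003]
contact_force: [1.7, 1.1, 5.5]
grip_width: 0.0196
gripper_force: 48.7
```

```bash
python3 -c "
from h import *
from scipy.spatial.transform import Rotation as Ro
o=r.get_obs();M=Ro.from_rotvec(o['orientation']).as_matrix();print(np.degrees(np.arctan2(M[1,1],M[0,1])),o['tcp_pos'],o['contact_force'],o['moment'],o['grip_width'])"
```

```text
6.302938926991014 [ 0.58611799 -0.00093262  0.17436985] [1.73569676 1.06662723 5.48072515] [ 0.11798267 -0.05537073 -0.06945962] 0.019584468590483822
```

>>> tcp_steps --moves '[[[0,0,0,0,0,0],[0,0,0,0,0,0],[0,0,0,0,0,0],[0,0,0,0,0,0]]]' --finger_gap 0.085

```text
clock: 4.15
tcp_pos: [0.5847, -0.0014, 0.1731]
orientation: [-2.096, -2.34, 0.001]
contact_force: [-0.2, 0.3, 0.6]
grip_width: 0.0764
gripper_force: 0.0
```

>>> tcp_steps --moves '[[[0,0,-0.075,0,0,0],[-0.025,0,-0.15,0,0,0],[-0.05,0,-0.175,0,0,0],[-0.05,0,-0.175,0,0,0],[-0.05,0,-0.175,0,0,0]]]'

```text
clock: 4.65
tcp_pos: [0.5867, -0.0213, 0.2425]
orientation: [-2.096, -2.339, 0.001]
contact_force: [-0.2, -0.2, 0.0]
grip_width: 0.0848
gripper_force: 0.0
```

Run:
```python
from h import *
c=grab("wrist","s3")
C=cloud(c);q=((C[...,2]>.135)&(C[...,2]<.145)&(np.linalg.norm(C[...,:2]-[.588,-.001],axis=-1)<.02)).astype(np.uint8)
q=cv2.morphologyEx(q,cv2.MORPH_OPEN,np.ones((3,3)));v,u=np.nonzero(q)
X=plane(c,np.c_[u,v],.1395)[:,:2];h=cv2.convexHull((X*1000).astype(np.float32)).reshape(-1,2)
e,rr=cv2.minEnclosingCircle(h);e=np.array(e);a=np.arange(-180,180,2)
s=np.array([((h-e)@[np.cos(np.radians(t)),np.sin(np.radians(t))]).max() for t in a])
print(e,rr,[(int(t),round(float(x),1)) for t,x in zip(a,s) if -14<=t<=26])
m=red(c);k,l,st,ce=cv2.connectedComponentsWithStats(m);i=1+np.argmax(st[1:,4]);v,u=np.nonzero(l==i)
X=plane(c,np.c_[u,v],.06)[:,:2];d=X.mean(0)*1000-e;b=cv2.fitLine((X*1000).astype(np.float32),cv2.DIST_L2,0,.01,.01).ravel();print('arrow bearing',np.degrees(np.arctan2(d[1],d[0])),np.degrees(np.arctan(b[1]/b[0])))
Cd=C;dk=((np.abs(Cd[...,2]-.061)<.006)&(c['d']>0)).astype(np.uint8)
o=proj(c,[.588,-.001,.14]).round().astype(int);x,y=o[0]-60,max(o[1]-50,0)
cv2.imwrite("pics/s3c.png",cv2.resize(c['p'][y:y+100,x:x+120],(600,500),interpolation=2))
```

```text
[587.52624512  -0.77550012] 12.341010093688965 [(-14, 10.7), (-12, 10.5), (-10, 10.3), (-8, 10.1), (-6, 10.0), (-4, 9.8), (-2, 9.6), (0, 9.4), (2, 9.2), (4, 9.0), (6, 8.7), (8, 8.6), (10, 8.9), (12, 9.2), (14, 9.4), (16, 9.6), (18, 9.9), (20, 10.1), (22, 10.3), (24, 10.5), (26, 10.6)]
arrow bearing 4.985125957244296 6.317214
```

View pics/s3c.png

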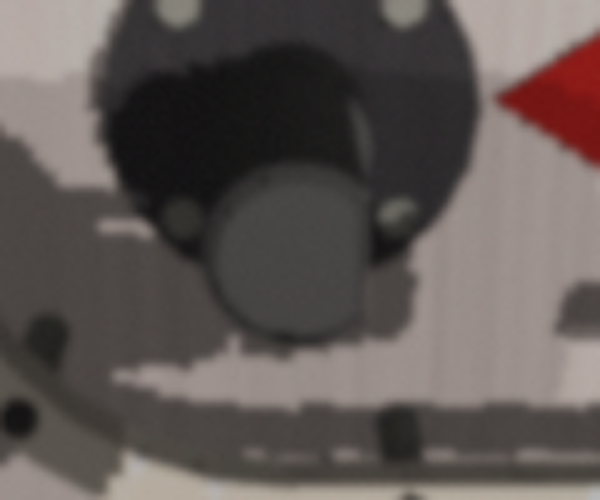

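The view shows the flat, near px (365,240) in the crop, facing the arrow tip. Measured, it is about 7° against the station's 6.3°. Next I'll go to the wheel.

In the tool's units: 0.2 m is 0.5, 0.04 m is 0.1.

>>> tcp_steps --moves '[[[0.1,-0.0225,0,0,0,0],[0.2,-0.045,0,0,0,0],[0.3,-0.0675,0,0,0,0],[0.4,-0.09,0,0,0,0],[0.5,-0.1125,0,0,0,0]]]'

```text
clock: 5.2
tcp_pos: [0.5188, 0.1746, 0.2419]
orientation: [-2.094, -2.34, 0.003]
contact_force: [1.3, -0.0, 0.1]
grip_width: 0.0849
gripper_force: 0.0
```

>>> tcp_steps --moves '[[[0.1,-0.0225,0,0,0,0],[0.2,-0.045,0,0,0,0],[0.3,-0.0675,0,0,0,0],[0.4,-0.095,0,0,0,0],[0.4,-0.095,0,0,0,0]]]'

```text
clock: 5.7
tcp_pos: [0.4606, 0.3345, 0.242]
orientation: [-2.08, -2.348, 0.001]
contact_force: [-0.3, -0.0, -1.7]
grip_width: 0.0847
gripper_force: 0.0
```

>>> tcp_steps --moves '[[[0,0,0,0,0,0],[0,0,0,0,0,0]]]'

```text
clock: 5.9
tcp_pos: [0.4652, 0.3264, 0.2423]
orientation: [2.097, 2.339, -0.003]
contact_force: [-0.2, -0.2, 0.0]
grip_width: 0.085
gripper_force: 0.0
```

Run:
```python
from h import *
c=grab("wrist","w1");u=proj(c,[.463,.332,.04]).round().astype(int);print(u)
x,y=u[0]-100,max(u[1]-75,0);print(x,y)
cv2.imwrite("pics/w1c.png",cv2.resize(c['p'][y:y+150,x:x+200],(800,600),interpolation=2))
```

```text
[276 192]
176 117
```

View pics/w1c.png

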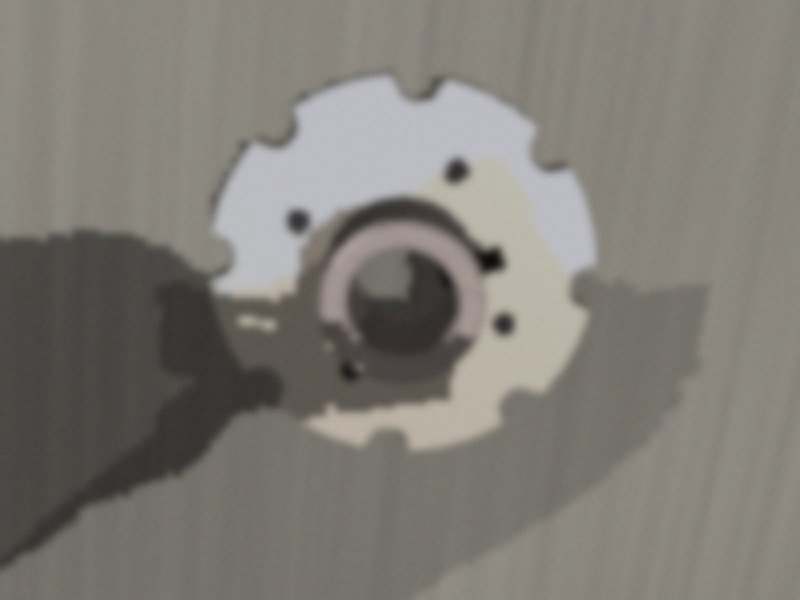

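The picture shows the hub ring centre at px (276.8,192) and the screw's outer end at px (299.2,181.5), to the right and slightly up, which is roughly world +x.

Run:
```python
from h import *
c=load("w1");h=plane(c,(276.75,192),.04)[0];s=plane(c,(299.2,181.5),.025)[0]
C=cloud(c)
for lo,hi,z in((.034,.046,.04),(.004,.016,.01)):
    q=((C[...,2]>lo)&(C[...,2]<hi)&(np.linalg.norm(C[...,:2]-h[:2],axis=-1)<.06)&(c['d']>0)).astype(np.uint8)
    q=cv2.morphologyEx(q,cv2.MORPH_OPEN,np.ones((3,3)));v,u=np.nonzero(q);X=plane(c,np.c_[u,v],z)[:,:2]
    e,rr=cv2.minEnclosingCircle((X*1000).astype(np.float32));print(z,np.median(C[q>0][:,2]),e,rr,(X.min(0)+X.max(0))/2)
e=np.array(e)/1000
print(h,s);d=s[:2]-h[:2];print(np.hypot(*d),np.degrees(np.arctan2(d[1],d[0])))
s0,s1=load("scene0"),load("side0")
print('screw tri',tri(s0,(436.4,248),s1,(238.6,375)),tri(c,(299.2,181.5),s1,(238.6,375)),tri(c,(299.2,181.5),s0,(436.4,248)))
# hub top tri: hub centres crops scene (208,125)/3.333, side (600,132)
print('hub tri',tri(s0,(371+208/3.333,200+125/3.333),c,(276.75,192)),tri(s1,(190+200/3.333,332+132/3.333),c,(276.75,192)))
o=r.get_obs();print(o['tcp_pos'],o['joints'])
```

```text
0.04 0.0395776950160351 (462.9515075683594, 332.37445068359375) 20.24106788635254 [0.46321447 0.33248495]
0.01 0.009775458075206054 (463.228271484375, 331.898681640625) 50.17751693725586 [0.4633994  0.33177621]
[0.46357142 0.33209929 0.04      ] [0.48476055 0.34085072 0.025     ]
0.022925242413857308 22.441376764597813
screw tri [0.48262188 0.34092754 0.02190879] [0.48664833 0.33507468 0.00357189] [0.48493648 0.34065361 0.0237669 ]
hub tri [0.46406105 0.3320432  0.0371874 ] [0.46401935 0.32665702 0.02234576]
[0.46554855 0.32609449 0.2425872 ] [-0.63048548  0.37451121 -0.11349354  1.8680414   0.05344376  0.90363377
 -0.66118366]
```

In the tool's units: 0.006 m is 0.015, -0.0016 m is -0.004, 0.7 rad is 0.1114.

>>> tcp_steps --moves '[[[0.005,-0.0025,0,0,0,0.0223],[0.01,-0.0025,0,0,0,0.0446],[0.015,-0.004,0,0,0,0.0668],[0.015,-0.004,0,0,0,0.0891],[0.015,-0.004,0,0,0,0.1114]]]'

```text
clock: 6.45
tcp_pos: [0.4636, 0.3319, 0.2432]
orientation: [2.777, 1.468, -0.001]
contact_force: [-0.3, 0.1, -0.1]
grip_width: 0.0852
gripper_force: 0.0
```

>>> tcp_steps --moves '[[[0,0,0,0,0,0.0239],[0,0,0,0,0,0.0477],[0,0,0,0,0,0.0716],[0,0,0,0,0,0.0941],[0,0,0,0,0,0.0941]]]'

```text
clock: 6.95
tcp_pos: [0.4635, 0.3321, 0.2432]
orientation: [3.083, 0.602, -0.0]
contact_force: [0.4, -0.2, -0.1]
grip_width: 0.0849
gripper_force: 0.0
```

>>> tcp_steps --moves '[[[0,0,0,0,0,0],[0,0,0,0,0,0]]]'

```text
clock: 7.15
tcp_pos: [0.4632, 0.3329, 0.2434]
orientation: [3.082, 0.611, -0.0]
contact_force: [0.3, 0.0, 0.5]
grip_width: 0.0847
gripper_force: 0.0
```

Run:
```python
from h import *
from scipy.spatial.transform import Rotation as Ro
c=grab("wrist","w2b");o=r.get_obs();M=Ro.from_rotvec(o['orientation']).as_matrix();print(o['tcp_pos'],np.degrees(np.arctan2(M[1,1],M[0,1])),M[:,2])
C=cloud(c);h=np.array([.4632,.3321])
for lo,hi,z in((.034,.046,.04),(.004,.016,.01)):
    q=((C[...,2]>lo)&(C[...,2]<hi)&(np.linalg.norm(C[...,:2]-h,axis=-1)<.06)&(c['d']>0)).astype(np.uint8)
    q=cv2.morphologyEx(q,cv2.MORPH_OPEN,np.ones((3,3)));v,u=np.nonzero(q);X=plane(c,np.c_[u,v],z)[:,:2]
    e,rr=cv2.minEnclosingCircle((X*1000).astype(np.float32));print(z,np.median(C[q>0][:,2]),e,rr,(X.min(0)+X.max(0))/2)
u=proj(c,[.463,.332,.04]).round().astype(int);x,y=u[0]-70,max(u[1]-55,0);print(x,y)
cv2.imwrite("pics/w2c.png",cv2.resize(c['p'][y:y+100,x:x+140],(700,500),interpolation=2))
```

```text
[0.46315835 0.33296028 0.24335199] -67.61080180433733 [-9.57122387e-05 -8.08830746e-05 -9.99999992e-01]
0.04 0.039398629965741616 (464.15447998046875, 331.5296936035156) 20.34128189086914 [0.4641666  0.33145459]
0.01 0.009676312035623736 (463.68853759765625, 331.2293395996094) 50.1712532043457 [0.46373894 0.33099056]
207 144
```

View pics/w2c.png

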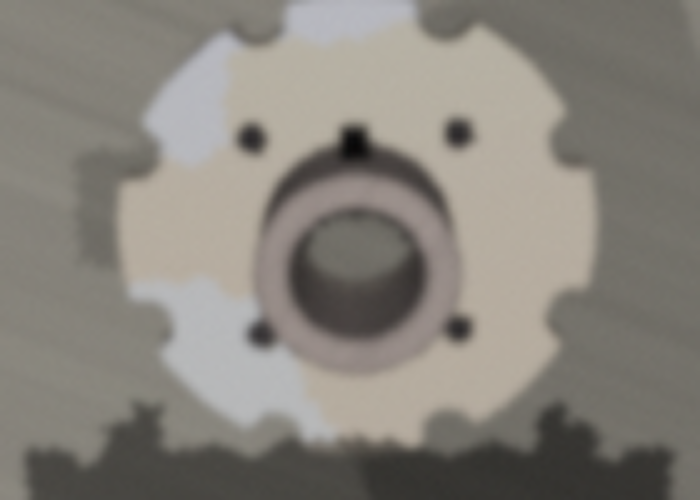

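The screw at crop (354,140) is in line with the hub centre at (357,273), so the tool is square to it. Descending now.

In the tool's units: 0.13 m is 0.325, 0.0014 m is 0.0035.

>>> tcp_steps --moves '[[[0,0.0035,0.0875,0,0,0],[0,0.0035,0.175,0,0,0],[0,0.0035,0.25,0,0,0],[0,0.0035,0.3,0,0,0],[0,0.0035,0.325,0,0,0]]]'

```text
clock: 7.7
tcp_pos: [0.4628, 0.3314, 0.1114]
orientation: [3.081, 0.609, -0.004]
contact_force: [-0.0, 0.1, 0.5]
grip_width: 0.0853
gripper_force: 0.0
```

>>> tcp_steps --moves '[[[0,0,0.025,0,0,0],[0,0,0.05,0,0,0],[0,0,0.075,0,0,0],[0,0,0.075,0,0,0]]]'

```text
clock: 8.1
tcp_pos: [0.4631, 0.3318, 0.0825]
orientation: [3.082, 0.608, -0.002]
contact_force: [-0.2, -0.0, 0.4]
grip_width: 0.0848
gripper_force: 0.0
```

```bash
python3 -c "
from h import *
o=r.get_obs();print(o['tcp_pos'],o['contact_force'])"
```

```text
[0.46309991 0.33180194 0.0824697 ] [-0.22757485 -0.03700367  0.36169343]
```

>>> tcp_steps --moves '[[[0,0,0,0,0,0],[0,0,0,0,0,0],[0,0,0,0,0,0],[0,0,0,0,0,0],[0,0,0,0,0,0]]]' --finger_gap 0.02 --clamp_n 40

```text
clock: 8.6
tcp_pos: [0.4638, 0.3324, 0.0841]
orientation: [-3.082, -0.607, -0.001]
contact_force: [-1.7, -0.3, 5.8]
grip_width: 0.039
gripper_force: 40.4
```

>>> tcp_steps --moves '[[[0,0,0,0,0,0],[0,0,0,0,0,0],[0,0,0,0,0,0]]]' --clamp_n 60

```text
clock: 8.9
tcp_pos: [0.4638, 0.3324, 0.0842]
orientation: [-3.082, -0.608, -0.001]
contact_force: [-1.8, -0.2, 6.7]
grip_width: 0.0383
gripper_force: 59.4
```

In the tool's units: -0.165 m is -0.4125, -0.14 m is -0.35.

>>> tcp_steps --moves '[[[0,0,-0.05,0,0,0],[0,0,-0.15,0,0,0],[0,0,-0.25,0,0,0],[0,0,-0.35,0,0,0],[0,0,-0.4125,0,0,0]]]'

```text
clock: 9.4
tcp_pos: [0.4639, 0.3323, 0.2512]
orientation: [-3.081, -0.607, -0.004]
contact_force: [0.1, 0.0, -2.9]
grip_width: 0.0383
gripper_force: 61.1
```

>>> tcp_steps --moves '[[[-0.0025,0.1,0,0,0,0.0048],[-0.005,0.2,0,0,0,0.0095],[-0.01,0.3,0,0,0,0.0159],[-0.0125,0.4,0,0,0,0.0223],[-0.015,0.475,0,0,0,0.0271]]]'

```text
clock: 9.9
tcp_pos: [0.5303, 0.1509, 0.2481]
orientation: [3.122, 0.338, -0.001]
contact_force: [-0.1, -0.6, -3.2]
grip_width: 0.0387
gripper_force: 61.1
```

```bash
python3 -c "
from h import *
from scipy.spatial.transform import Rotation as Ro
o=r.get_obs();M=Ro.from_rotvec(o['orientation']).as_matrix();print('d tool',M.T@(np.array([.5883,-.001,.249])-o['tcp_pos']), np.degrees(np.arctan2(M[1,1],M[0,1])))"
```

```text
d tool [ 0.02417434  0.16079268 -0.00071806] -77.64984409552928
```

In the tool's units: 0.1644 m is 0.411, 0.0223 m is 0.0558, 0.111 rad is 0.0177.

>>> tcp_steps --moves '[[[0.015,0.1,0,0,0,0.0048],[0.03,0.2,0,0,0,0.0095],[0.0425,0.3,0,0,0,0.0143],[0.0525,0.375,0,0,0,0.0177],[0.0558,0.411,0,0,0,0.0177]]]'

```text
clock: 10.4
tcp_pos: [0.5877, -0.0054, 0.2481]
orientation: [3.136, 0.163, -0.001]
contact_force: [-0.8, -0.6, -2.3]
grip_width: 0.0383
gripper_force: 61.1
```

>>> tcp_steps --moves '[[[0,0,0,0,0,0],[0,0,0,0,0,0],[0,0,0,0,0,0]]]'

```text
clock: 10.7
tcp_pos: [0.5871, 0.0008, 0.2481]
orientation: [-3.136, -0.175, 0.001]
contact_force: [0.4, 0.6, -3.0]
grip_width: 0.0384
gripper_force: 61.1
```

```bash
python3 - <<'E'
from h import *
from scipy.spatial.transform import Rotation as Ro
o=r.get_obs();M=Ro.from_rotvec(o['orientation']).as_matrix();print(o['tcp_pos'],'d tool',M.T@(np.array([.5883,-.001,.249])-o['tcp_pos']), np.degrees(np.arctan2(M[1,1],M[0,1])))
S=[]
for n in("scene","side","wrist"):
    c=grab(n,n+"5");u=proj(c,[.588,-.001,.15]).round().astype(int);x,y=u-[50,50]
    S.append(cv2.resize(c['p'][max(y,0):max(y,0)+100,x:x+100],(266,400),interpolation=2) if 0 else cv2.resize(c['p'][max(y,0):max(y,0)+110,x:x+100],(260,286),interpolation=2))
    print(n,x,y)
cv2.imwrite("pics/m5.png",np.hstack(S))
E
```

```text
[0.58712137 0.00075199 0.24809616] d tool [ 0.00097574  0.0018711  -0.0009069 ] -83.6131186901194
scene 238 169
side 204 147
wrist 229 198
```

View pics/m5.png

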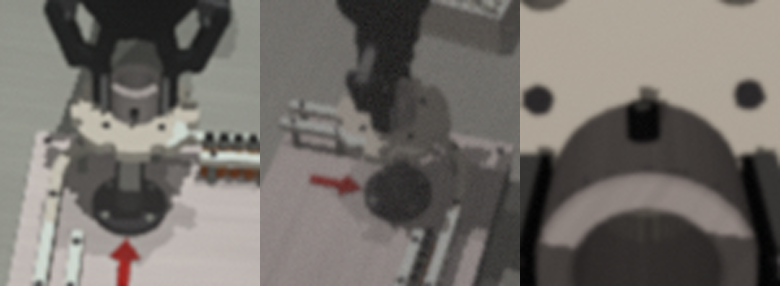

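The wheel is held level with its screw straight towards the arrow (wrist crop (643,120), hub axis about x 643), above the shaft. I'll check its height and centre numerically.

Run:
```python
from h import *
c=load("wrist5");C=cloud(c);o=r.get_obs();t=o['tcp_pos'];print(t)
D=np.linalg.norm(C[...,:2]-t[:2],axis=-1);h,w=D.shape
vv,uu=np.mgrid[:h,:w]
q=(D>.03)&(D<.046)&(np.abs(C[...,2]-(t[2]-.0742))<.008)&(np.abs(uu-277)<45)
P=C[q];A=np.c_[P-P.mean(0)];cf=np.linalg.lstsq(np.c_[A[:,:2],np.ones(len(A))],P[:,2],rcond=None)[0]
print('plate top z - tcp',np.median(P[:,2])-t[2],len(P),'tilt',cf[:2])
q=(D<.0205)&(D>.0135)&(np.abs(C[...,2]-(t[2]-.0442))<.008)
P=C[q];print('hub top - tcp',np.median(P[:,2])-t[2],len(P))
# plate outline centre: front edge arc, fit circle to outer arc at plate height
zp=t[2]-.0742
m=(np.abs(C[...,2]-zp)<.01)&(D<.06);v,u=np.nonzero(m);X=plane(c,np.c_[u,v],zp)[:,:2]
b=X-t[:2];x=b@[.994,.11];y=b@[.11,-.994];print('front reach',np.percentile(x,[99,99.9]),x.max(),'y ext',y.min(),y.max())
print('side/scene plate tri check later')
```

```text
[ 5.87343834e-01 -1.97340189e-07  2.48353170e-01]
plate top z - tcp -0.07470571126883346 2970 tilt [-0.00618777 -0.00135493]
hub top - tcp -0.04499625844805022 3881
front reach [0.04935837 0.05086943] 0.05087841878648165 y ext -0.04940837706687554 0.05020090220269949
side/scene plate tri check later
```

Units first: shifts go in shares of 0.4 m and turns go in shares of 2 pi rad. So 0.018 m is 0.045, 0.001 m is 0.0025.

>>> tcp_steps --moves '[[[0.0005,0.0018,0.025,0,0,0],[0.001,0.0025,0.045,0,0,0],[0.001,0.0025,0.045,0,0,0],[0.001,0.0025,0.045,0,0,0]]]'

```text
clock: 11.25
tcp_pos: [0.5878, -0.0026, 0.2298]
orientation: [3.137, 0.17, -0.002]
contact_force: [1.1, 0.1, -2.3]
grip_width: 0.0387
gripper_force: 61.1
```

```bash
python3 -c "
from h import *
from scipy.spatial.transform import Rotation as Ro
o=r.get_obs();M=Ro.from_rotvec(o['orientation']).as_matrix();print('d tool',M.T@(np.array([.5879,-.001,.1685])-o['tcp_pos']), np.degrees(np.arctan2(M[1,1],M[0,1])))"
```

```text
d tool [ 0.00030389 -0.00156041  0.06131925] -83.8030380834236
```

>>> tcp_steps --moves '[[[0,0,0,0,0,0],[0,0,0,0,0,0],[0,0,0,0,0,0],[0,0,0,0,0,0]]]'

```text
clock: 11.65
tcp_pos: [0.5882, -0.0026, 0.2306]
orientation: [-3.137, -0.17, -0.001]
contact_force: [-0.1, -0.2, -2.6]
grip_width: 0.0386
gripper_force: 61.1
```

```bash
python3 -c "
from h import *
from scipy.spatial.transform import Rotation as Ro
o=r.get_obs();M=Ro.from_rotvec(o['orientation']).as_matrix();print('d tool',M.T@(np.array([.5879,-.001,.1685])-o['tcp_pos']), np.degrees(np.arctan2(M[1,1],M[0,1])))"
```

```text
d tool [-0.0001597  -0.00157244  0.06209666] -83.79756741085305
```

In the tool's units: 0.012 m is 0.03, -0.0016 m is -0.004.

>>> tcp_steps --moves '[[[0,-0.004,0,0,0,0],[0,-0.004,0.0075,0,0,0],[0,-0.004,0.015,0,0,0],[0,-0.004,0.0225,0,0,0],[0,-0.004,0.03,0,0,0]]]'

```text
clock: 12.15
tcp_pos: [0.5878, -0.001, 0.218]
orientation: [3.137, 0.17, -0.0]
contact_force: [0.2, -0.3, -1.9]
grip_width: 0.0386
gripper_force: 61.1
```

>>> tcp_steps --moves '[[[0,0,0.0075,0,0,0],[0,0,0.015,0,0,0],[0,0,0.015,0,0,0]]]'

```text
clock: 12.45
tcp_pos: [0.5877, -0.001, 0.2119]
orientation: [3.137, 0.17, -0.001]
contact_force: [-0.1, 0.3, -1.2]
grip_width: 0.0383
gripper_force: 61.1
```

In the tool's units: 0.017 m is 0.0425, 0.014 m is 0.035.

>>> tcp_steps --moves '[[[0,0,0.01,0,0,0],[0,0,0.02,0,0,0],[0,0,0.0275,0,0,0],[0,0,0.035,0,0,0],[0,0,0.0425,0,0,0]]]'

```text
clock: 12.95
tcp_pos: [0.5879, -0.001, 0.1951]
orientation: [3.137, 0.17, -0.0]
contact_force: [0.2, 0.9, -2.8]
grip_width: 0.0382
gripper_force: 61.1
```

>>> tcp_steps --moves '[[[0,0,0.01,0,0,0],[0,0,0.02,0,0,0],[0,0,0.02,0,0,0]]]'

```text
clock: 13.25
tcp_pos: [0.5877, -0.001, 0.1867]
orientation: [3.137, 0.17, -0.001]
contact_force: [-0.2, -0.6, -2.3]
grip_width: 0.0383
gripper_force: 61.1
```

In the tool's units: 0.0182 m is 0.0455, 0.016 m is 0.04.

>>> tcp_steps --moves '[[[0,0,0.01,0,0,0],[0,0,0.02,0,0,0],[0,0,0.03,0,0,0],[0,0,0.04,0,0,0],[0,0,0.0455,0,0,0]]]'

```text
clock: 13.75
tcp_pos: [0.5879, -0.001, 0.1687]
orientation: [3.137, 0.17, -0.0]
contact_force: [-0.7, -0.8, -3.0]
grip_width: 0.0384
gripper_force: 61.1
```

>>> tcp_steps --moves '[[[0,0,0,0,0,0],[0,0,0,0,0,0],[0,0,0,0,0,0]]]'

```text
clock: 14.05
tcp_pos: [0.588, -0.0009, 0.1693]
orientation: [-3.137, -0.17, -0.0]
contact_force: [-0.1, -0.3, -2.5]
grip_width: 0.0384
gripper_force: 61.1
```

Run:
```python
from h import *
a=[.588,-.001];o=r.get_obs();print(o['tcp_pos'],o['contact_force'],o['moment'])
import glob
ex=np.array([.994,.11]);ey=np.array([-.11,.994])
for n in("scene","side","wrist"):
    c=grab(n,n+"6");C=cloud(c);ok=c['d']>0;B=C[...,:2]-a;x=B@ex;y=B@ey;D=np.hypot(x,y);z=C[...,2]
    br=c['p'].min(-1)>90
    for nm,q in(("plate",(D>.028)&(D<.047)&(np.abs(z-.094)<.008)),("rail -y",(y<-.057)&(y>-.07)&(x>-.02)&(x<.08)&(np.abs(z-.094)<.008)),("rail -x",(x<-.057)&(x>-.07)&(y>-.02)&(y<.05)&(np.abs(z-.094)<.008)),("hub",(D<.0195)&(D>.0135)&(np.abs(z-.124)<.006)),("shafttop",(D<.01)&(np.abs(z-.14)<.005))):
        P=z[q&ok];print(n,nm,len(P),np.percentile(P,[20,50,80]).round(4) if len(P)>3 else '')
c0=load("s1");C=cloud(c0);B=C[...,:2]-a;x=B@ex;y=B@ey;z=C[...,2]
q=(((y<-.057)&(y>-.067))|((x<-.057)&(x>-.067)))&(np.abs(z-.094)<.008);print('s1 rail',q.sum(),np.median(z[q]))
u=proj(load("scene6"),[.588,-.001,.1]).round().astype(int);S=[]
for n in("scene6","side6","wrist6"):
    c=load(n);u=proj(c,[.588,-.001,.1] if n!="wrist6" else [.61,.0,.1]).round().astype(int);w=50 if n!="wrist6" else 110;x0,y0=np.maximum(u-w,0)
    S.append(cv2.resize(c['p'][y0:y0+2*w,x0:x0+2*w],(266,266),interpolation=2))
cv2.imwrite("pics/m6.png",cv2.convertScaleAbs(np.hstack(S),alpha=1.3))
```

```text
[ 0.58798731 -0.00094533  0.16934662] [-0.10345645 -0.26126005 -2.52487857] [-0.01934916 -0.01473589  0.00438093]
scene plate 451 [0.0917 0.0927 0.0937]
scene rail -y 158 [0.0905 0.0914 0.0924]
scene rail -x 29 [0.0906 0.0915 0.0925]
scene hub 73 [0.1214 0.1226 0.1235]
scene shafttop 48 [0.1365 0.1375 0.1385]
side plate 439 [0.093  0.0942 0.0958]
side rail -y 68 [0.0903 0.0927 0.0944]
side rail -x 108 [0.0915 0.093  0.0947]
side hub 18 [0.1232 0.1245 0.1258]
side shafttop 3 
wrist plate 8153 [0.0942 0.0947 0.0953]
wrist rail -y 4401 [0.0925 0.0935 0.0942]
wrist rail -x 1275 [0.0921 0.0934 0.094 ]
wrist hub 2227 [0.1236 0.1246 0.1251]
wrist shafttop 1682 [0.1389 0.1396 0.14  ]
s1 rail 6281 0.09362733355135364
```

View pics/m6.png

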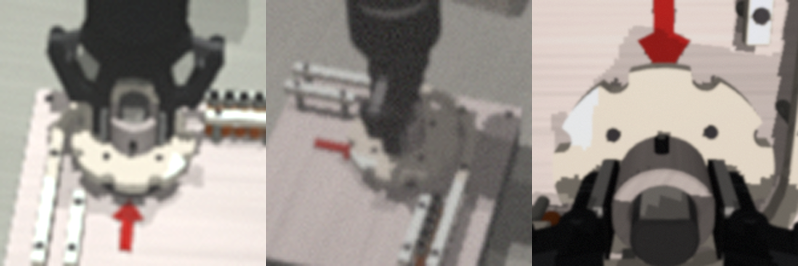

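The wheel is on the shaft with its screw (wrist crop (662,145)) towards the arrow tip (663,60). In all three views the plate reads about 1.2 mm above the rails, so I'll lower it by that.

In the tool's units: 0.0012 m is 0.003, 0.0006 m is 0.0015.

>>> tcp_steps --moves '[[[0,0,0.0015,0,0,0],[0,0,0.003,0,0,0],[0,0,0.003,0,0,0],[0,0,0.003,0,0,0],[0,0,0.003,0,0,0]]]'

```text
clock: 14.7
tcp_pos: [0.5879, -0.001, 0.168]
orientation: [-3.137, -0.17, 0.0]
contact_force: [-0.4, 0.8, -1.8]
grip_width: 0.0382
gripper_force: 61.1
```

Run:
```python
from h import *
a=[.588,-.001];o=r.get_obs();print(o['tcp_pos'],o['contact_force'],o['moment'])
ex=np.array([.994,.11]);ey=np.array([-.11,.994])
for n in("scene","side","wrist"):
    c=grab(n,n+"7");C=cloud(c);ok=c['d']>0;B=C[...,:2]-a;x=B@ex;y=B@ey;D=np.hypot(x,y);z=C[...,2]
    for nm,q in(("plate",(D>.028)&(D<.047)&(np.abs(z-.094)<.008)),("rails",(((y<-.057)&(y>-.07)&(x>-.02)&(x<.08))|((x<-.057)&(x>-.07)&(y>-.02)&(y<.05)))&(np.abs(z-.094)<.008))):
        print(n,nm,np.median(z[q&ok]).round(4))
print(r.get_obs()['tcp_pos'])
```

```text
[ 0.58792817 -0.00096491  0.16799648] [-0.36153999  0.76235021 -1.81253709] [-0.06144437  0.03592352  0.00749539]
scene plate 0.0914
scene rails 0.0917
side plate 0.0931
side rails 0.0929
wrist plate 0.0934
wrist rails 0.0935
[ 0.58794012 -0.00095199  0.16802687]
```

Level with the rails to within 0.3 mm in every view, and hanging free with no load on the flange.

```bash
python3 -c "
from bench import r
print(r.hand_in())"
```

```text
the job is handed in; nothing more can be done
None
```

The job is handed in at about 15 s: the shaft flat faces the red arrow to within about 1°, and the starwheel is held over the shaft with its set screw on the flat and its plate level with the guide rails to within 0.3 mm, clear of the flange; the arm was kept clear of the nest, tray and hex key.

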